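# Get a tube incubator ready for loading: aim its display, then hold the hood open

### The arm

A 6-joint arm with a two-finger parallel gripper is mounted at the origin on a cart in front of the work surface, level with it; the furniture and walls round the work are solid. World frame = base frame: x ahead of the robot, y to its left, z up, the work surface at z = 0. Lengths are in m, angles in rad, forces in N, time in s.
With the tool pointing down it reaches from about 0.275 to 0.725 m from the base axis. Payload 15.9 kg.
Tool frame: the origin (TCP) lies midway between the tips of the shut fingers; the grasp point (between the pads) lies arm.tcp_to_grasp behind it (arm.tcp_to_grasp is the distance from the TCP to the grasp point, in m); z points along the fingers, y is the line along which they close (so a half turn about z gives the same grasp; the last joint's range is limited). The gripper opens to 85 mm and grips with 20 to 120 N. Pads are 22 mm wide; open, the fingers measure 114 mm over their backs; the gripper's body (76 mm by 85 mm) begins 54 mm behind the grasp point. The pads swing forward as they close: fully open they stand 13 mm farther back than shut.
Start: joints at [-1.327, 0.213, -0.034, 1.323, 0, 1.571], TCP at [0.121, -0.485, 0.231] pointing down, gripper open.
Joint ranges: [-2.98, 2.98], [-0.74, 1.72], [-1.14, 1.35], [-2.1, 2.04], [-1.57, 1.44], [-3.14, 3.14]. Speed limits (rad/s): [1.89, 1.89, 2.39, 2.57, 3.14, 3.14].

### API

Orientations are given as a unit quaternion [w, x, y, z].
In Python, from plant import arm gives the robot as it stands.
- The arm moves only by the tool move_arm, never from a script. Its argument "steps" is a list of rows, each an object with "linear": the shift along the world's x, y, z in cm, a list of three; "turn": the turn, a rotation vector about the world's x, y, z in rad, a list of three. In form: [{"linear": [x, y, z], "turn": [wx, wy, wz]}, ...]. A call has 1 to 12 rows; each row shifts and turns the commanded pose from where the row before left it; what a row does not reach is not made up. A row lasts 1/8 s, in which the tool goes at most 62.5 mm and 10.7 degrees, less where a joint would pass 70% of its speed; a pose out of reach is approached as far as the arm can. A call with a gripper value outside its range is refused whole. "grip" is the finger opening in cm, from 0 to 8.54, set as the call begins (left out, the last holds). The fingers move at their own pace and stop on an object; "grip_force" is the grip in N (left out, the last holds). Time passes only in rows, so rows that do not move let the fingers close. It gives the time, the measured TCP pose, the force, the opening and the grip force at its end, in the units of the state.
- arm.sense(): the state, without advancing time (a new reading comes with each control period).
- arm.read_camera(name): name is "side" or "top"; returns a dict with "color" (480x640x3 uint8, red, green, blue), "K" (3x3 intrinsics, pixels), "rvec" (rotation vector, rad) and "tvec" (3), from world to camera coordinates, as OpenCV has them. Camera axes: x right, y down, z forward; pixel columns grow to the right and rows downward; lengths in m; the calibration is good to about 2 mm. A picture is of the moment at which its call begins. There is no depth.
- arm.hand_in(): hands the job in; it is judged then, once.
The state is a dict: "time_s": time; "qpos": joint angles; "qd": joint speeds; "joint_torque": joint torques, N m; "eef_pos": TCP position; "ee_rot": TCP orientation; "ft_force": force on the tool from outside, world axes, zero at the start; "ft_torque": the same for the moment, N m; "grip_width": finger opening in m; "finger_force": force on a finger pad.
Only numpy, scipy, OpenCV 4.12 (cv2) and the standard library are available. Lean on these libraries where they do the work, as an engineer would, in place of code of your own. Each camera call takes 0.05 s, during which the arm holds its last target. There are 200 camera calls.

### The job

A colleague is about to load tubes into the tube incubator, and the stay of its hood has been taken off for repair, so the hood drops shut unless it is held. While your hand is still free and the hood is closed, turn the incubator's display on its stand so that the screen looks the same way as the front of the incubator, and lean the panel back 30 degrees from upright; then lift the hood by its bow handle to 60 degrees and finish while holding it there by the handle, never letting it drop. Leave the things standing around where they are.

Things in the scene. Friction and masses are not known exactly. Their poses are not given: they have to be found in the camera images.
- incubator: benchtop tube incubator, fixed to the bench: white housing 200 (x) x 230 (y) x 80 mm with a grey front panel, an aluminium block with tubes on top of it up to z 101 mm (under the hood), covered by a grey framed hood with a clear window. Origin: centre of the underside; its front (grey panel, handle) looks along its own -x, z up.
- hood (a joint): opening angle of the hood in rad: 0 closed, grows as its front rises, stop at 1.4. Hinge at the back, along the incubator's y. The hood (0.5 to 0.9 kg, 185 x 216 x 46 mm; closed it spans z 84 to 130 mm, front face 95 mm in front of the incubator's origin) falls shut from any angle unless held; lifting it takes about 2 to 5 N at the handle.
- hood_hinge (a point): point on the hood's hinge line at mid width: 90 mm behind and 84 mm above the incubator's origin; fixed.
- handle_mid (a point): middle of the grip bar of the steel bow handle on the hood's front: round bar 10 mm thick, along the incubator's y, straight for 94 mm, its centre 45 mm in front of the hood's front face. Hood closed: 230 mm in front of and 22 mm above the hinge line (z 106 mm); it circles the hinge line at radius 231 mm. The round bar may turn between the fingers.
- display_stand: fixed round foot 110 mm across of the incubator's display, with a thin post; origin: centre of the underside, the swivel axis runs straight up through it. Stands left or right of the incubator.
- display_swivel (a joint): turn of the display about the vertical post in rad relative to the stand's own axes, positive anticlockwise seen from above, range -1.3 to 1.3; stiff (0.12 N m), stays where it is left.
- display_tilt (a joint): lean of the display panel in rad: 0 upright, grows as the top edge goes back, away from the side the screen looks to; range -0.1 to 1.1; stiff (0.16 N m, about 2 N at the top edge), stays where it is left.
- display_pivot (a point): point where the tilt axis crosses the swivel axis, 106 mm above the bench.
- display_top (a point): middle of the top edge of the display panel (white panel 150 wide x 100 high x 14 mm thick, dark screen on the front): 85 mm above the pivot along the panel and 22 mm in front of it. Own axes: y along the top edge, z up the panel, the screen looks along -x.
- wash_bottle: white wash bottle with red cap, 64 x 98 x 215 mm, bystander; origin at the centre of its underside. Stands on the other side of the incubator from the display.
- agar_dish: flat round agar dish 94 mm across, 16 mm high, bystander in front; origin at the centre of its underside.
- timer: small white countdown timer 58 x 66 x 17 mm, bystander in front; origin at the centre of its underside.
- reagent: round bottle with screw cap, 56 mm across, 100 mm high, bystander; origin at the centre of its underside.
- dropper: amber dropper bottle 34 mm across, 97 mm high, bystander; origin at the centre of its underside.

How it is judged:
By the outcome, as a careful person would: the job done as asked, in the order asked, and still so for the second after the job is handed in, while the arm keeps its last pose, push and grip.
It also fails if it takes over 64 s, if anything falls off the work surface, if the arm or the gripper's body presses on something with over 40 N, if the wrist force passes 120 N, or if a joint passes its speed limit or range.

## Working session

There is one attempt and no reset: what is moved stays moved. The work goes in short steps, Python scripts to look and compute and a tool call to move; the robot and the scene stay as the last step left them, time stands still between calls to the robot, and variables do not carry over. Pictures are saved under pics/ and viewed, at most 10 in all, crops included, and the job is handed in when it is done.

Besides the shell and the picture viewer there is one more tool, called after "Call:" by a JSON object that holds its "op" and its "data". move_arm: Moves the arm, as the interface text tells. Its arguments: {"type":"object","properties":{"steps":{"type":"array","items":{"type":"object","properties":{"linear":{"type":"array","items":{"type":"number"}},"turn":{"type":"array","items":{"type":"number"}}}}},"grip":{"type":"number"},"grip_force":{"type":"number"}},"required":["steps"]}

```bash
ls; mkdir -p pics; cat > h.py <<'E'
import numpy as np,cv2
from plant import arm
def cam(n,f=None):
    c=arm.read_camera(n)
    if f: cv2.imwrite('pics/'+f,c['color'][:,:,::-1])
    return c
def ray(c,u,v):
    R=cv2.Rodrigues(np.array(c['rvec'],float))[0];t=np.array(c['tvec'],float).ravel()
    d=R.T@np.linalg.inv(np.array(c['K']))@[u,v,1];return -R.T@t,d/np.linalg.norm(d)
def onz(c,u,v,z):
    o,d=ray(c,u,v);return o+d*(z-o[2])/d[2]
def two(a,b):
    (o,d),(p,e)=a,b
    s=np.linalg.lstsq(np.c_[d,-e],p-o,rcond=None)[0]
    x,y=o+s[0]*d,p+s[1]*e;return (x+y)/2,np.linalg.norm(x-y)
def proj(c,P):
    return cv2.projectPoints(np.array(P,float).reshape(-1,3),np.array(c['rvec'],float),np.array(c['tvec'],float),np.array(c['K'],float),None)[0].reshape(-1,2)
E
python3 - <<'E'
from h import *
a=cam('top','t0.png');b=cam('side','s0.png')
for c in(a,b): print(ray(c,320,240),c['K'][0][0])
print(arm.tcp_to_grasp,arm.sense())
E
```

```text
pics
(array([ 0.47446484, -0.01557298,  1.42365201]), array([ 0.06609758,  0.029838  , -0.99736694])) 509.9841654862422
(array([ 0.53218997, -0.87725004,  0.60637231]), array([ 0.0535712 ,  0.88071628, -0.47060489])) 436.51297229929844
0.0187 {'time_s': 0.1, 'qpos': array([-1.32701698e+00,  2.13312135e-01, -3.49719978e-02,  1.32345597e+00,
        1.00468023e-05,  1.57080527e+00]), 'qd': array([-0.00087823, -0.0013786 ,  0.00204033, -0.00084453, -0.00025597,
       -0.00047088]), 'joint_torque': array([-2.90902397e-03, -6.87251973e+01,  4.87804914e+01,  1.22625218e-02,
       -4.04921263e-05,  3.57789361e-05]), 'eef_pos': array([ 0.12062184, -0.48494536,  0.2308727 ]), 'ee_rot': array([-4.68998406e-04,  9.92581080e-01,  1.21583623e-01, -5.23920373e-05]), 'ft_force': array([-0.65497315,  0.69174785,  0.29767529]), 'ft_torque': array([0.00861828, 0.00898204, 0.07512874]), 'finger_force': 0.0, 'grip_width': 0.08546824303087576}
```

View pics/t0.png

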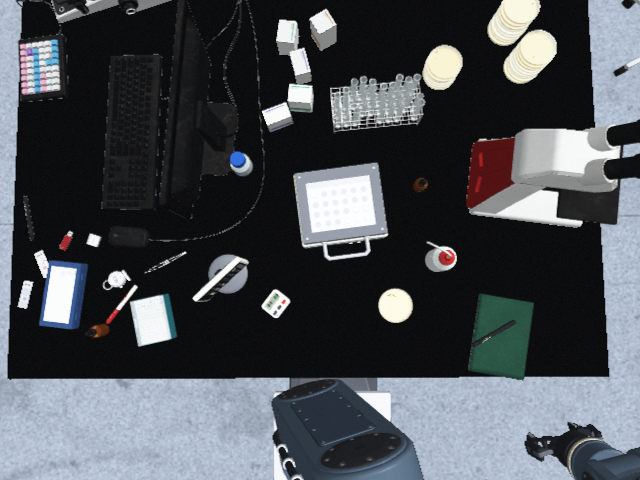

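View pics/s0.png

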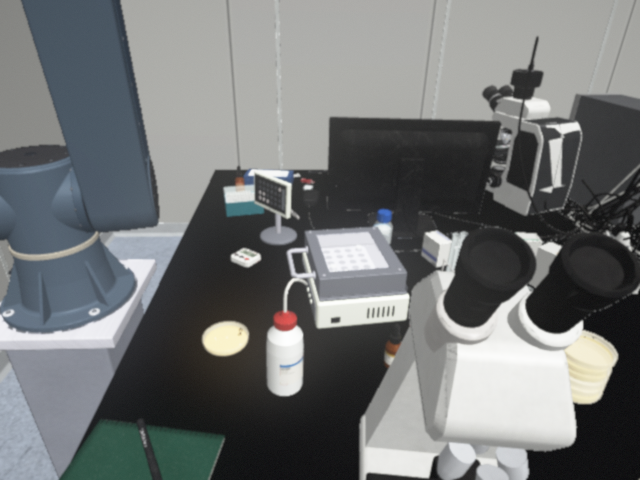

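The top view shows the incubator at (340,205) with its handle at (347,252). The display is on its left at (221,279), with the foot at (229,273). The side view shows the display at (273,195) and the handle at (297,263). I'll enlarge both.

```bash
python3 - <<'E'
import cv2
a=cv2.imread('pics/t0.png')[150:325,170:470];b=cv2.imread('pics/s0.png')[160:335,225:425]
cv2.imwrite('pics/t1.png',cv2.resize(a,None,fx=2.6,fy=2.6,interpolation=2))
cv2.imwrite('pics/s1.png',cv2.resize(b,None,fx=3.4,fy=3.4,interpolation=2))
E
```

```text
(no output)
```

View pics/t1.png

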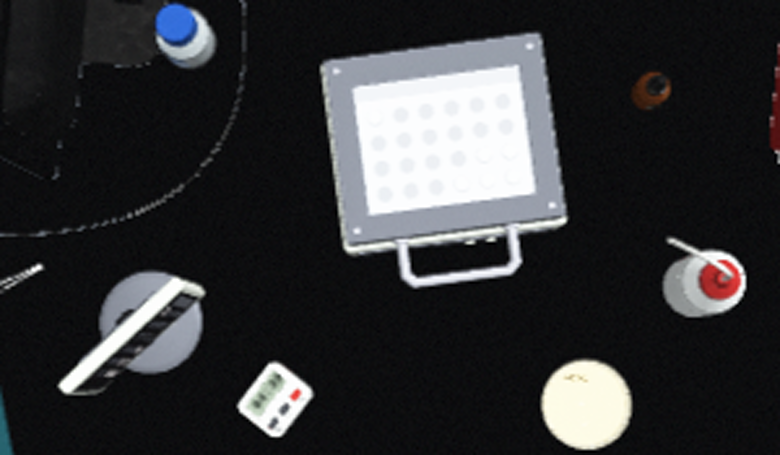

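View pics/s1.png

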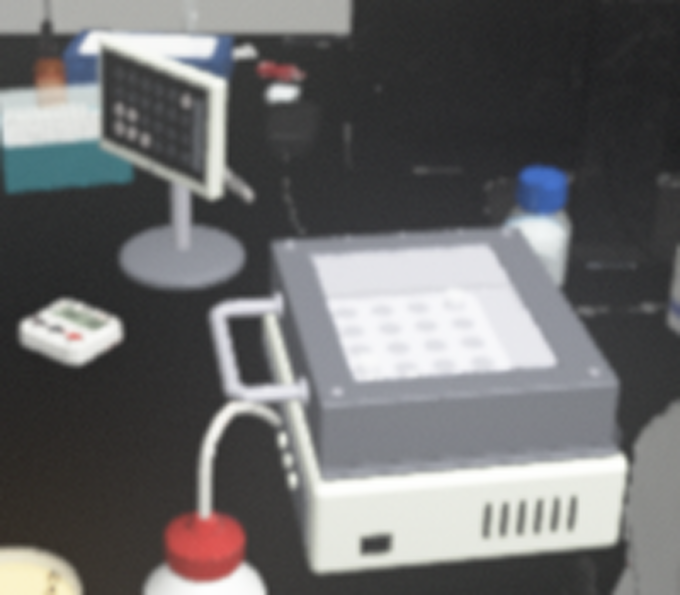

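The hood's top corners, in top-crop pixels, are (322,62), (541,34), (566,215) and (348,241), and the bar runs (412,281)–(518,268). The display's top strip runs (68,388)–(182,284). In the side crop its screen corners are (100,38), (223,80), (215,197) and (103,148).

```bash
python3 - <<'E'
from h import *
a=cam('top');b=cam('side')
T=lambda p,z:onz(a,170+p[0]/2.6,150+p[1]/2.6,z)
ra=lambda p:ray(a,170+p[0]/2.6,150+p[1]/2.6)
rb=lambda p:ray(b,225+p[0]/3.4,160+p[1]/3.4)
C=[T(p,.13) for p in[(322,62),(541,34),(566,215),(348,241)]]
for c in C:print(c)
print([np.linalg.norm(C[i]-C[i-1]) for i in range(4)],'centre',np.mean(C,0))
for i,j in[(3,2),(0,1)]:
  d=C[i]-C[j];print('yaw',np.arctan2(-d[0],d[1]))
h=[T((412,280),.106),T((518,267),.106)];d=h[0]-h[1];print('bar',h,np.mean(h,0),'yaw',np.arctan2(-d[0],d[1]))
s=[two(rb(p),rb2) for p,rb2 in [((218,320+40),ra((412,280)))]]
print('bar2',two(rb((217,313)),ra((407,281))),two(rb((232,394)),ra((518,268))))
print('foot',T((152,322),.006))
m=cv2.inRange(a['color'],(130,130,140),(185,185,200))
print('top corners L', two(rb((100,38)),ra((72,390))),'R',two(rb((223,80)),ra((188,290))))
print('top L z.19',T((68,388),.19),T((182,284),.19))
for p in[(62,386),(176,280),(75,391),(188,288)]:print(T(p,.19))
print('bot R',two(rb((215,197)),ra((204,293))))
E
```

```text
[0.73177457 0.08861722 0.13      ]
[ 0.75606337 -0.12818627  0.13      ]
[ 0.57651392 -0.14878245  0.13      ]
[0.55387326 0.06432014 0.13      ]
[np.float64(0.17955284242011055), np.float64(0.21815980178576663), np.float64(0.18072688690981453), np.float64(0.21430192468178907)] centre [ 0.65455628 -0.03100784  0.13      ]
yaw 0.10584593345613037
yaw 0.11156619687861793
bar [array([0.51574753, 0.00250498, 0.106     ]), array([ 0.52735556, -0.10270417,  0.106     ])] [ 0.52155155 -0.0500996   0.106     ] yaw 0.10988844680946336
bar2 (array([0.51442249, 0.00752229, 0.1025169 ]), np.float64(0.000999500482282239)) (array([ 0.52542153, -0.10260507,  0.10762694]), np.float64(0.0017579505037251973))
foot [0.47726674 0.28304691 0.006     ]
top corners L (array([0.41429372, 0.31842665, 0.19155971]), np.float64(0.0009537961693932359)) R (array([0.51190178, 0.20988725, 0.19483377]), np.float64(0.011445924977817476))
top L z.19 [0.41657564 0.32265786 0.19      ] [0.51196686 0.21624369 0.19      ]
[0.41847659 0.32830424 0.19      ]
[0.51576833 0.22188908 0.19      ]
[0.41374388 0.31606859 0.19      ]
[0.50816839 0.21060277 0.19      ]
bot R (array([0.507673  , 0.21214143, 0.0937625 ]), np.float64(0.004181540439889872))
```

Call:
{"op": "move_arm", "data": {"steps": [{"linear": [1.7,3.75,1.0],"turn": [0,0,0.103]},{"linear": [1.7,3.75,1.0],"turn": [0,0,0.103]},{"linear": [1.7,3.75,1.0],"turn": [0,0,0.103]},{"linear": [1.7,3.75,1.0],"turn": [0,0,0.103]},{"linear": [1.7,3.75,1.0],"turn": [0,0,0.103]},{"linear": [1.7,3.75,1.0],"turn": [0,0,0.103]},{"linear": [1.7,3.75,0],"turn": [0,0,0.103]},{"linear": [1.7,3.75,0],"turn": [0,0,0.103]},{"linear": [1.7,3.75,0],"turn": [0,0,0.103]},{"linear": [1.7,3.75,0],"turn": [0,0,0.103]}], "grip": 8.5, "grip_force": 20}}

```text
time_s: 1.45
eef_pos: [0.2909, -0.1089, 0.2914]
ee_rot: [0.0, 0.803, 0.596, 0.0]
ft_force: [1.6, -1.4, -0.4]
grip_width: 0.0846
finger_force: 0.0
```

Call:
{"op": "move_arm", "data": {"steps": [{"linear": [1.7,3.75,0],"turn": [0,0,0.103]},{"linear": [1.7,3.75,0],"turn": [0,0,0.103]},{"linear": [1.7,3.75,0],"turn": [0,0,0.103]},{"linear": [1.7,3.75,0],"turn": [0,0,0.103]},{"linear": [1.7,3.75,0],"turn": [0,0,0.103]},{"linear": [1.7,3.75,0],"turn": [0,0,0.103]},{"linear": [1.7,3.75,0],"turn": [0,0,0.103]},{"linear": [1.7,3.75,0],"turn": [0,0,0.103]},{"linear": [1.7,3.75,0],"turn": [0,0,0.103]},{"linear": [1.7,3.75,0],"turn": [0,0,0.103]},{"linear": [0,0,0]},{"linear": [0,0,0]}]}}

```text
validation failed for argument at $.st...
```

Call:
{"op": "move_arm", "data": {"steps": [{"linear": [1.7,3.75,0],"turn": [0,0,0.103]},{"linear": [1.7,3.75,0],"turn": [0,0,0.103]},{"linear": [1.7,3.75,0],"turn": [0,0,0.103]},{"linear": [1.7,3.75,0],"turn": [0,0,0.103]},{"linear": [1.7,3.75,0],"turn": [0,0,0.103]},{"linear": [1.7,3.75,0],"turn": [0,0,0.103]},{"linear": [1.7,3.75,0],"turn": [0,0,0.103]},{"linear": [1.7,3.75,0],"turn": [0,0,0.103]},{"linear": [1.7,3.75,0],"turn": [0,0,0.103]},{"linear": [1.7,3.75,0],"turn": [0,0,0.103]},{"linear": [0,0,0],"turn": [0,0,0]},{"linear": [0,0,0],"turn": [0,0,0]}]}}

```text
time_s: 2.95
eef_pos: [0.4604, 0.2645, 0.2911]
ee_rot: [-0.0, 0.407, 0.913, -0.0]
ft_force: [-0.6, -0.0, 0.0]
grip_width: 0.0852
finger_force: 0.0
```

Call:
{"op": "move_arm", "data": {"steps": [{"linear": [0.4,0.5,-3],"turn": [0,0,0]},{"linear": [0,0,-3],"turn": [0,0,0]},{"linear": [0,0,-2.5],"turn": [0,0,0]},{"linear": [0,0,-2],"turn": [0,0,0]},{"linear": [0,0,-1.5],"turn": [0,0,0]},{"linear": [0,0,-1],"turn": [0,0,0]},{"linear": [0,0,0],"turn": [0,0,0]}]}}

```text
time_s: 3.82
eef_pos: [0.4645, 0.2695, 0.1611]
ee_rot: [-0.0, 0.407, 0.913, -0.0]
ft_force: [0.8, 0.0, 0.7]
grip_width: 0.0852
finger_force: 0.0
```

```bash
python3 - <<'E'
from h import *
a=cam('top')['color'];b=cam('side')['color']
A=cv2.resize(a[200:330,150:300],None,fx=2.6,fy=2.6);B=cv2.resize(b[130:260,210:360],None,fx=2.6,fy=2.6)
cv2.imwrite('pics/c2.png',np.hstack([A,B])[:,:,::-1])
E
```

```text
(no output)
```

View pics/c2.png

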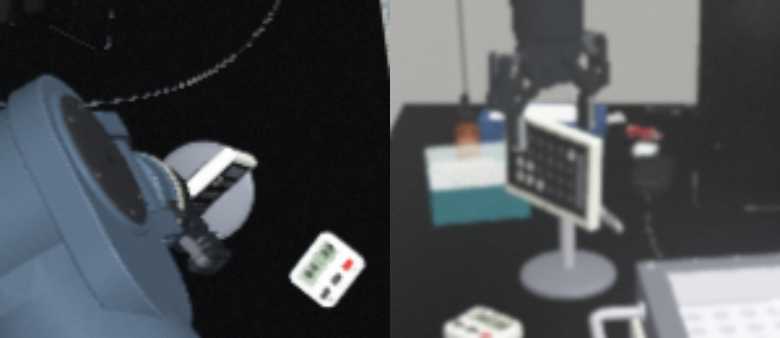

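The picture shows the panel standing between the open fingers, so I'll close on it.

Call:
{"op": "move_arm", "data": {"steps": [{"linear": [0,0,0],"turn": [0,0,0]},{"linear": [0,0,0],"turn": [0,0,0]},{"linear": [0,0,0],"turn": [0,0,0]},{"linear": [0,0,0],"turn": [0,0,0]},{"linear": [0,0,0],"turn": [0,0,0]},{"linear": [0,0,0],"turn": [0,0,0]},{"linear": [0,0,0],"turn": [0,0,0]},{"linear": [0,0,0],"turn": [0,0,0]}], "grip": 0.8, "grip_force": 25}}

```text
time_s: 4.92
eef_pos: [0.4642, 0.2694, 0.1611]
ee_rot: [-0.0, 0.407, 0.914, -0.001]
ft_force: [-4.3, -2.6, 2.2]
grip_width: 0.014
finger_force: 24.9
```

Call:
{"op": "move_arm", "data": {"steps": [{"linear": [-0.09,0.115,0],"turn": [0,0,-0.0778]},{"linear": [-0.09,0.115,0],"turn": [0,0,-0.0778]},{"linear": [-0.085,0.115,0],"turn": [0,0,-0.0778]},{"linear": [-0.085,0.115,0],"turn": [0,0,-0.0778]},{"linear": [-0.05,0.135,0],"turn": [0,0,-0.0778]},{"linear": [-0.05,0.135,0],"turn": [0,0,-0.0778]},{"linear": [-0.05,0.135,0],"turn": [0,0,-0.0778]},{"linear": [-0.05,0.135,0],"turn": [0,0,-0.0778]},{"linear": [0,0,0],"turn": [0,0,0]}]}}

```text
time_s: 6.05
eef_pos: [0.4579, 0.2797, 0.1611]
ee_rot: [-0.001, 0.667, 0.745, -0.001]
ft_force: [-9.1, -1.6, 5.1]
grip_width: 0.0142
finger_force: 27.5
```

```bash
python3 - <<'E'
from h import *
s=arm.sense();print(s['ft_force'],s['ft_torque'],s['ee_rot'],s['qpos'])
# tilt rows: rotate TCP about pivot, axis = panel y, 0.52 rad in 9 rows
psi=.11;ax=np.array([-np.sin(psi),np.cos(psi),0]);piv=np.array([.477,.283,.106]);p=np.array(s['eef_pos'])
for T in(.5236,):
  P=[p]
  for k in range(1,11):
    P.append(piv+cv2.Rodrigues(ax*T*k/10)[0]@(p-piv))
  print(np.diff(P,axis=0)*100,ax*T/10)
E
```

```text
[-9.05836604 -1.60718329  5.1050192 ] [-0.32913283  2.52113984  0.01583418] [-0.00084342  0.66723454  0.74484668 -0.00088191] [ 5.47705501e-01  3.11984085e-01 -8.19528382e-02  1.17903481e+00
  1.10638428e-03  2.00868522e+00]
[[ 0.28931889  0.03195406  0.09369913]
 [ 0.29379659  0.03244861  0.07833683]
 [ 0.29746902  0.03285421  0.06275981]
 [ 0.3003261   0.03316976  0.04701077]
 [ 0.30236     0.0333944   0.03113288]
 [ 0.30356515  0.0335275   0.01516965]
 [ 0.30393824  0.03356871 -0.00083515]
 [ 0.30347826  0.03351791 -0.01683767]
 [ 0.30218646  0.03337523 -0.03279403]
 [ 0.30006638  0.03314108 -0.04866051]] [-0.00574799  0.05204354  0.        ]
```

Call:
{"op": "move_arm", "data": {"steps": [{"linear": [-0.2,-0.02,0.1],"turn": [0,0,0]},{"linear": [0,0,0],"turn": [0,0,0]}]}}

```text
time_s: 6.3
eef_pos: [0.4564, 0.2794, 0.1613]
ee_rot: [-0.0, 0.667, 0.745, -0.001]
ft_force: [-2.0, 0.7, -16.7]
grip_width: 0.0135
finger_force: 26.0
```

Call:
{"op": "move_arm", "data": {"steps": [{"linear": [-0.03,0,-0.08],"turn": [0,0,0]},{"linear": [0.29,0.03,0.09],"turn": [-0.0057,0.052,0]},{"linear": [0.29,0.03,0.08],"turn": [-0.0057,0.052,0]},{"linear": [0.3,0.03,0.06],"turn": [-0.0057,0.052,0]},{"linear": [0.3,0.03,0.05],"turn": [-0.0057,0.052,0]},{"linear": [0.3,0.04,0.03],"turn": [-0.0057,0.052,0]},{"linear": [0,0,0],"turn": [0,0,0]}]}}

```text
time_s: 7.18
eef_pos: [0.4716, 0.2812, 0.1646]
ee_rot: [-0.088, 0.661, 0.738, -0.098]
ft_force: [-12.0, -2.3, -2.8]
grip_width: 0.0134
finger_force: 29.9
```

Call:
{"op": "move_arm", "data": {"steps": [{"linear": [0.2,0.03,0.01],"turn": [-0.0057,0.052,0]},{"linear": [0.24,0.03,0],"turn": [-0.0057,0.052,0]},{"linear": [0.26,0.03,-0.02],"turn": [-0.0057,0.052,0]},{"linear": [0.26,0.03,-0.03],"turn": [-0.0057,0.052,0]},{"linear": [0.27,0.03,-0.05],"turn": [-0.0057,0.052,0]},{"linear": [0,0,0],"turn": [0,0,0]}]}}

```text
time_s: 7.92
eef_pos: [0.4853, 0.2828, 0.1642]
ee_rot: [-0.173, 0.645, 0.72, -0.192]
ft_force: [-3.3, -2.9, 5.0]
grip_width: 0.0138
finger_force: 28.4
```

```bash
python3 - <<'E'
from h import *
from scipy.spatial.transform import Rotation as R
s=arm.sense();q=s['ee_rot'];M=R.from_quat([q[1],q[2],q[3],q[0]]).as_matrix();print(M,s['qpos'])
z=-M[:,2];print('tilt',np.arccos(z[2]),'dir',np.arctan2(z[1],z[0]),'xaxis',M[:,0],'yaw',np.arctan2(M[0,0],-M[1,0]),np.arctan2(-M[0,0],M[1,0]))
E
```

```text
[[-0.1095381   0.8617356  -0.49539192]
 [ 0.99398167  0.09564661 -0.05340574]
 [ 0.00136093 -0.49826045 -0.86702634]] [0.43687714 0.88620894 0.74357737 1.92620971 0.16192317 1.85629026]
tilt 0.5215934191553169 dir 0.10739028609549085 xaxis [-0.1095381   0.99398167  0.00136093] yaw -3.031834209673685 0.10975844391610814
```

Call:
{"op": "move_arm", "data": {"steps": [{"linear": [0,0,0],"turn": [0,0,0]},{"linear": [0,0,0],"turn": [0,0,0]},{"linear": [0,0,0],"turn": [0,0,0]},{"linear": [0,0,0],"turn": [0,0,0]},{"linear": [0,0,0],"turn": [0,0,0]}], "grip": 5}}

```text
time_s: 8.55
eef_pos: [0.484, 0.2827, 0.1638]
ee_rot: [-0.173, 0.644, 0.72, -0.192]
ft_force: [-0.2, -0.4, 0.1]
grip_width: 0.0501
finger_force: 0.0
```

Call:
{"op": "move_arm", "data": {"steps": [{"linear": [0.5,0.05,0.87],"turn": [0,0,0]},{"linear": [1,0.1,1.74],"turn": [0,0,0]},{"linear": [1.5,0.16,2.6],"turn": [0,0,0]},{"linear": [1.5,0.16,2.6],"turn": [0,0,0]},{"linear": [0,0,3],"turn": [0.01,-0.1,0]},{"linear": [0,0,3],"turn": [0.01,-0.1,0]},{"linear": [-2,-4,1],"turn": [0.01,-0.1,0]},{"linear": [-4,-4,0],"turn": [0.01,-0.1,0]},{"linear": [-4,-4,0],"turn": [0.017,-0.12,0]},{"linear": [-4,-4,0],"turn": [0,0,0]}]}}

```text
time_s: 9.8
eef_pos: [0.389, 0.1502, 0.289]
ee_rot: [-0.022, 0.667, 0.745, -0.012]
ft_force: [0.7, -0.2, 0.4]
grip_width: 0.0499
finger_force: 0.0
```

```bash
python3 - <<'E'
from h import *
a=cam('top')['color'];b=cam('side')['color']
np.savez('v3',a=a,b=b)
A=cv2.resize(a[210:320,170:260],None,fx=4.4,fy=4.4,interpolation=2);B=cv2.resize(b[160:270,240:325],None,fx=4.4,fy=4.4,interpolation=2)
print(A.shape)
cv2.imwrite('pics/c3.png',np.hstack([A,B])[:,:,::-1])
E
```

```text
(484, 396, 3)
```

View pics/c3.png

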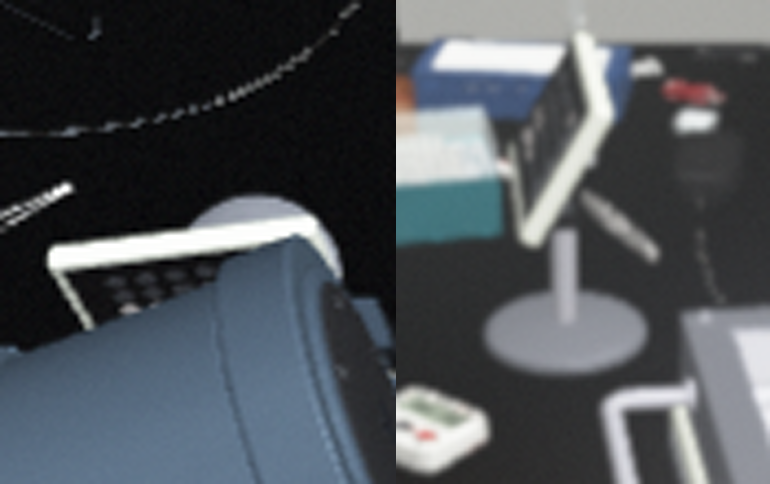

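The display now leans back, squared to the incubator. In the side crop, its near edge strip has its back edge at (612,118)–(542,242) and its front edge at about (588,108)–(522,236).

```bash
python3 - <<'E'
from h import *
a=cam('top');b=cam('side')
psi=.11;y=np.array([-np.sin(psi),np.cos(psi),0]);x=np.array([np.cos(psi),np.sin(psi),0]);c0=np.array([.4755,.283,.106])
P0=c0-.075*y
def pt(p):
  o,d=ray(b,240+(p[0]-396)/4.4,160+p[1]/4.4);return o+d*(((P0-o)@y)/(d@y))
for t,bo in[((612,118),(542,242)),((588,108),(522,236))]:
  T,B=pt(t),pt(bo);d=T-B;print(T,B,np.linalg.norm(d),'tilt',np.arctan2(d@x,d[2]),'rel x',(T-c0)@x,(B-c0)@x)
# precise edges by brightness threshold (side near strip)
g=b['color'].astype(int).min(2)
for v in range(188,214,3):
  r=g[v,255:300];i=np.where(r>150)[0]+255;print(v,i.min() if len(i) else None,i.max() if len(i) else None)
# top edge in the top view
T=lambda p:onz(a,170+p[0]/4.4,210+p[1]/4.4,.185)
for p,q in[((50,250),(305,220)),((55,268),(305,236))]:
  d=T(p)-T(q);print('yaw',np.arctan2(-d[0],d[1]),T(p),T(q))
E
```

```text
[0.51350874 0.21174186 0.18511815] [0.4691401  0.20684153 0.10545616] 0.0913160561242528 tilt 0.510753179638762 rel x 0.02995642126254932 -0.014682012055512783
[0.49926934 0.21016918 0.19215029] [0.45706978 0.20550841 0.11021667] 0.0922802496873897 tilt 0.47808367334647556 rel x 0.015630437500570887 -0.02682572658497049
188 255 288
191 255 286
194 255 284
197 255 283
200 255 280
203 274 279
206 272 277
209 270 288
212 268 292
yaw 0.10464028701407203 [0.49531232 0.36122487 0.185     ] [0.51026504 0.21885041 0.185     ]
yaw 0.11494840871700512 [0.48531038 0.35830385 0.185     ] [0.50141374 0.21882938 0.185     ]
```

The display is at about 0.52 rad lean and 0.11 rad yaw, as wanted. Next is the handle.

Call:
{"op": "move_arm", "data": {"steps": [{"linear": [2.6,-4,0],"turn": [-0.0115,-0.049,0]},{"linear": [2.6,-4,0],"turn": [0,0,0]},{"linear": [2.6,-4,0],"turn": [0,0,0]},{"linear": [2.6,-4,0],"turn": [0,0,0]},{"linear": [2.7,-3.8,0],"turn": [0,0,0]},{"linear": [0,0,-4],"turn": [0,0,0]},{"linear": [0,0,-4],"turn": [0,0,0]},{"linear": [0,0,-3],"turn": [0,0,0]},{"linear": [0,0,-2],"turn": [0,0,0]},{"linear": [0,0,0],"turn": [0,0,0]}], "grip": 3.5}}

```text
time_s: 11.25
eef_pos: [0.5223, -0.046, 0.1569]
ee_rot: [-0.002, 0.667, 0.745, -0.003]
ft_force: [0.6, 0.2, 0.1]
grip_width: 0.0351
finger_force: 0.0
```

```bash
python3 - <<'E'
from h import *
b=cam('side');print(proj(b,[[.520,-.048,.106],arm.sense()['eef_pos']]))
cv2.imwrite('pics/c4.png',cv2.resize(b['color'][180:320,240:420],None,fx=4,fy=4,interpolation=2)[:,:,::-1])
E
```

```text
[[291.25631024 263.08829734]
 [292.33644254 241.9219546 ]]
```

View pics/c4.png

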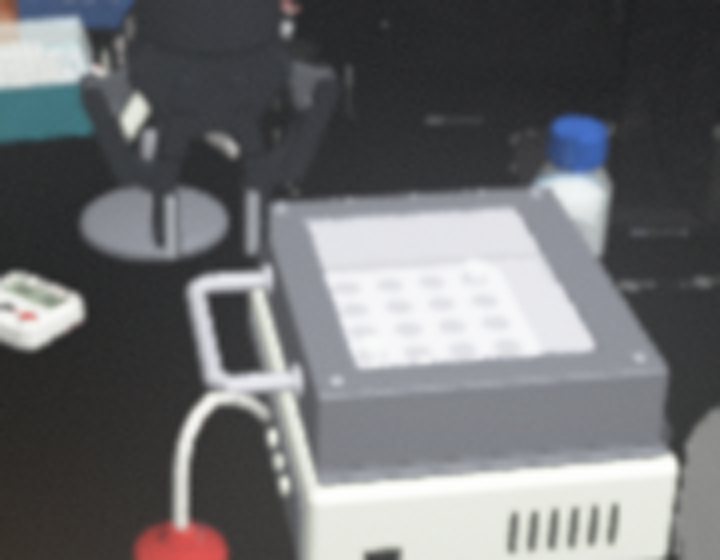

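The fingers straddle the handle's column: the bar is at about (205,332) in the crop, matching the projection. I'll go down and close.

Call:
{"op": "move_arm", "data": {"steps": [{"linear": [-0.2,-0.1,-2.5],"turn": [0,0,0]},{"linear": [0,0,-2],"turn": [0,0,0]},{"linear": [0,0,-1.5],"turn": [0,0,0]},{"linear": [0,0,-1],"turn": [0,0,0]},{"linear": [0,0,0],"turn": [0,0,0]}]}}

```text
time_s: 11.92
eef_pos: [0.5209, -0.0473, 0.0881]
ee_rot: [-0.001, 0.667, 0.745, -0.002]
ft_force: [-0.5, 0.8, -0.1]
grip_width: 0.0349
finger_force: 0.0
```

Call:
{"op": "move_arm", "data": {"steps": [{"linear": [0,0,0],"turn": [0,0,0]},{"linear": [0,0,0],"turn": [0,0,0]},{"linear": [0,0,0],"turn": [0,0,0]},{"linear": [0,0,0],"turn": [0,0,0]},{"linear": [0,0,0],"turn": [0,0,0]},{"linear": [0,0,0],"turn": [0,0,0]}], "grip": 0.3, "grip_force": 60}}

```text
time_s: 12.68
eef_pos: [0.5184, -0.0477, 0.0888]
ee_rot: [-0.002, 0.667, 0.745, -0.003]
ft_force: [-23.8, -2.6, 19.7]
grip_width: 0.008
finger_force: 58.9
```

```bash
cat > arc.py <<'E'
import numpy as np,sys
# TCP arc deltas: grasp starts at angle .095, tool stays vertical
n=int(sys.argv[1]);a0=.0953+np.radians(float(sys.argv[2]));a1=.0953+np.radians(float(sys.argv[3]))
a=np.linspace(a0,a1,n+1);psi=.11
h=-.231*np.cos(a);z=.231*np.sin(a)
for d,e in zip(np.diff(h),np.diff(z)):print(np.round([100*d*np.cos(psi),100*d*np.sin(psi),100*e],2).tolist())
E
python3 arc.py 24 0 60; python3 -c "
from plant import arm;s=arm.sense();print(s['eef_pos'],s['ft_torque'])"
```

```text
[0.12, 0.01, 1.0]
[0.16, 0.02, 0.99]
[0.2, 0.02, 0.99]
[0.25, 0.03, 0.98]
[0.29, 0.03, 0.97]
[0.33, 0.04, 0.95]
[0.37, 0.04, 0.94]
[0.41, 0.05, 0.92]
[0.45, 0.05, 0.9]
[0.49, 0.05, 0.88]
[0.53, 0.06, 0.86]
[0.56, 0.06, 0.83]
[0.6, 0.07, 0.81]
[0.63, 0.07, 0.78]
[0.67, 0.07, 0.75]
[0.7, 0.08, 0.72]
[0.73, 0.08, 0.69]
[0.76, 0.08, 0.66]
[0.79, 0.09, 0.62]
[0.81, 0.09, 0.59]
[0.84, 0.09, 0.55]
[0.86, 0.1, 0.52]
[0.88, 0.1, 0.48]
[0.9, 0.1, 0.44]
[ 0.51837544 -0.04772255  0.08876783] [-0.49963066  4.60737384  0.08841241]
```

Call:
{"op": "move_arm", "data": {"steps": [{"linear": [-0.25,-0.03,0.1],"turn": [0,0,0]},{"linear": [0,0,0],"turn": [0,0,0]}]}}

```text
time_s: 12.92
eef_pos: [0.5183, -0.0477, 0.0895]
ee_rot: [-0.001, 0.667, 0.745, -0.002]
ft_force: [-3.4, -1.4, -1.5]
grip_width: 0.0073
finger_force: 58.8
```

Call:
{"op": "move_arm", "data": {"steps": [{"linear": [0.12,0.01,1.0],"turn": [0,0,0]},{"linear": [0.16,0.02,0.99],"turn": [0,0,0]},{"linear": [0.2,0.02,0.99],"turn": [0,0,0]},{"linear": [0.25,0.03,0.98],"turn": [0,0,0]},{"linear": [0,0,0],"turn": [0,0,0]}], "grip_force": 70}}

```text
time_s: 13.55
eef_pos: [0.5257, -0.0468, 0.1299]
ee_rot: [-0.001, 0.667, 0.745, -0.002]
ft_force: [-7.5, -1.5, -1.4]
grip_width: 0.0075
finger_force: 68.5
```

Call:
{"op": "move_arm", "data": {"steps": [{"linear": [0.25,0.03,0.97],"turn": [0,0,0]},{"linear": [0.31,0.04,0.95],"turn": [0,0,0]},{"linear": [0.35,0.04,0.94],"turn": [0,0,0]},{"linear": [0.4,0.05,0.92],"turn": [0,0,0]},{"linear": [0.45,0.05,0.9],"turn": [0,0,0]},{"linear": [0.49,0.05,0.88],"turn": [0,0,0]},{"linear": [0.53,0.06,0.86],"turn": [0,0,0]},{"linear": [0.56,0.06,0.83],"turn": [0,0,0]},{"linear": [0,0,0],"turn": [0,0,0]}]}}

```text
time_s: 14.68
eef_pos: [0.5591, -0.0429, 0.2024]
ee_rot: [-0.001, 0.667, 0.745, -0.002]
ft_force: [-11.3, -0.1, 6.0]
grip_width: 0.0077
finger_force: 69.0
```

```bash
python3 - <<'E'
from h import *
b=cam('side')
cv2.imwrite('pics/c5.png',cv2.resize(b['color'][140:340,220:430],None,fx=2.8,fy=2.8,interpolation=2)[:,:,::-1])
E
```

```text
(no output)
```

View pics/c5.png

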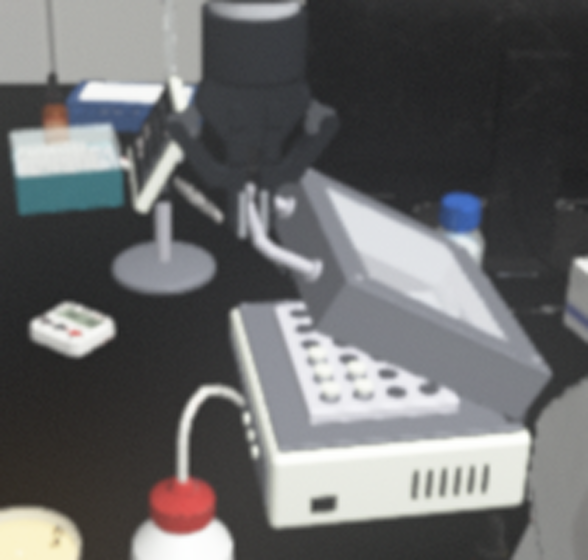

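The hood is held at about 30°, with the bar between the fingers. I'll carry on lifting.

Call:
{"op": "move_arm", "data": {"steps": [{"linear": [0.5,0.07,0.86],"turn": [0,0,0]},{"linear": [0.55,0.07,0.82],"turn": [0,0,0]},{"linear": [0.65,0.07,0.76],"turn": [0,0,0]},{"linear": [0.69,0.08,0.73],"turn": [0,0,0]},{"linear": [0.72,0.08,0.7],"turn": [0,0,0]},{"linear": [0.75,0.08,0.67],"turn": [0,0,0]},{"linear": [0.78,0.09,0.63],"turn": [0,0,0]},{"linear": [0.8,0.09,0.6],"turn": [0,0,0]},{"linear": [0,0,0],"turn": [0,0,0]}]}}

```text
time_s: 15.85
eef_pos: [0.6143, -0.0363, 0.2597]
ee_rot: [-0.001, 0.667, 0.745, -0.001]
ft_force: [-3.0, 3.1, -0.6]
grip_width: 0.0073
finger_force: 69.6
```

Call:
{"op": "move_arm", "data": {"steps": [{"linear": [0.84,0.07,0.55],"turn": [0,0,0]},{"linear": [0.86,0.08,0.52],"turn": [0,0,0]},{"linear": [0.88,0.08,0.48],"turn": [0,0,0]},{"linear": [0.9,0.08,0.44],"turn": [0,0,0]},{"linear": [0,0,0],"turn": [0,0,0]},{"linear": [0,0,0],"turn": [0,0,0]}]}}

```text
time_s: 16.6
eef_pos: [0.6481, -0.0324, 0.2801]
ee_rot: [-0.001, 0.667, 0.745, -0.001]
ft_force: [-7.5, 10.0, 9.0]
grip_width: 0.0071
finger_force: 69.7
```

```bash
python3 - <<'E'
from h import *
p=np.array(arm.sense()['eef_pos']);g=p+[0,0,.0187]
for H in([.7486,-.0227,.084],[.7469,-.0227,.0862]):
  d=g-H;h=-(d[0]*np.cos(.11)+d[1]*np.sin(.11));print(np.hypot(h,d[2]),np.degrees(np.arctan2(d[2],h)-.0953))
b=cam('side')
cv2.imwrite('pics/c6.png',cv2.resize(b['color'][120:340,220:430],None,fx=2.7,fy=2.7,interpolation=2)[:,:,::-1])
E
```

```text
0.23731858194172684 59.35041636450341
0.23460937172044855 59.49516465782453
```

View pics/c6.png

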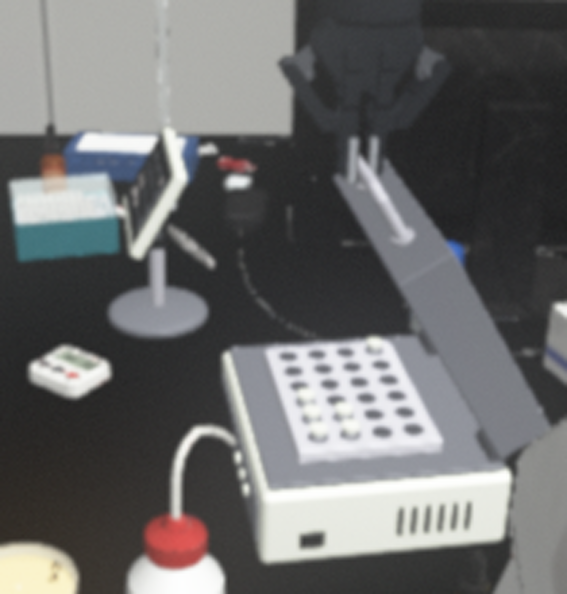

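The hood is up and held. In the crop, the near side's top edge runs (463,262)–(548,407) and its lower edge (405,290)–(497,455). I'll check the angle from these.

```bash
python3 - <<'E'
from h import *
b=cam('side');psi=.11
y=np.array([-np.sin(psi),np.cos(psi),0]);x=np.array([np.cos(psi),np.sin(psi),0]);H=np.array([.7478,-.0227,.084]);P0=H-.108*y
def pt(p):
  o,d=ray(b,220+p[0]/2.7,120+p[1]/2.7);q=o+d*(((P0-o)@y)/(d@y));return q
for f,k in[((463,262),(548,407)),((405,290),(497,455))]:
  F,K=pt(f),pt(k);d=F-K;print(np.linalg.norm(d),np.degrees(np.arctan2(d[2],-d@x)))
  r=F-H;print('front corner rel',-r@x,r[2],'angle',np.degrees(np.arctan2(r[2],-r@x)))
# expected projections for front top/bottom corner at various angles
for A in(57,60,63):
  t=np.radians(A);Q=[]
  for h,z in[(.185,.046),(0,.046),(.185,0),(0.,0)]:
    Q.append(P0-x*(h*np.cos(t)-z*np.sin(t))+np.array([0,0,h*np.sin(t)+z*np.cos(t)]))
  print(A,np.round((proj(b,Q)-[220,120])*2.7).tolist())
E
```

```text
0.14930945458550865 57.80128028596119
front corner rel 0.04790745318425046 0.1739224261749726 angle 74.59962166839195
0.16994777069154 60.32278478972542
front corner rel 0.08841759162537784 0.15452250241374033 angle 60.221861545108396
57 [[444.0, 255.0], [553.0, 431.0], [388.0, 290.0], [501.0, 462.0]]
60 [[458.0, 250.0], [554.0, 433.0], [400.0, 283.0], [501.0, 462.0]]
63 [[471.0, 246.0], [555.0, 435.0], [412.0, 276.0], [501.0, 462.0]]
```

Call:
{"op": "move_arm", "data": {"steps": [{"linear": [-0.03,0.05,0.03],"turn": [0,0,0]},{"linear": [0,0,0],"turn": [0,0,0]},{"linear": [0,0,0],"turn": [0,0,0]},{"linear": [0,0,0],"turn": [0,0,0]}]}}

```text
time_s: 17.2
eef_pos: [0.6477, -0.0324, 0.28]
ee_rot: [-0.001, 0.667, 0.745, -0.001]
ft_force: [-5.4, 6.5, 4.4]
grip_width: 0.0073
finger_force: 69.2
```

```bash
python3 -c "
from plant import arm
s=arm.sense();print(s['eef_pos'],s['ft_force'],s['qd']);print(arm.hand_in())"
```

```text
[ 0.64774765 -0.03242633  0.27998721] [-5.37833722  6.4662042   4.38740902] [ 0.00044003 -0.00193098  0.00031851 -0.00050504  0.00059753 -0.00024067]
the job is handed in; nothing more can be done
None
```

The job is handed in at about 17 s: the display faces the same way as the incubator's front and leans back about 30° (27–30° measured), and the arm is holding the hood by its handle at about 60°.

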